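# Advance the brake adjuster's star wheel through its slot

## Task

Take the adjusting spoon out of its wooden stand and, working through the narrow slot in the sloping face of the brake adjuster, advance the star wheel tooth by tooth in the direction of the arrow (to the adjuster's left) until the rod's pointer stands between the two ribs of the gauge. Move the rod only by means of the wheel, never by pushing it; then put the spoon back upright in its stand, fully down, and leave the loose things lying around undisturbed.

Things in the scene. Friction and masses are not known exactly. Their poses are not given: they have to be found in the camera images.
- adjuster: Fixed brake adjuster: grey housing 125 mm wide with a sloping face, on a dark base plate on a timber riser (190 x 275 mm, top 45 mm up) that reaches 200 mm to its right. Origin on the worktop under the star wheel's centre, which is 103 mm up; x to the back, y to its left, z up. A steel rack rod (14 mm thick) comes out of the right cheek, 71 mm up, at x = +20 mm. Highest point about 182 mm.
- slot_plate: Sloping face with the access slot (fixed to the housing). Origin: centre of the slot's mouth, on its raised rim, 166 mm up; z is the outward normal (30 deg from vertical, leaning to the robot side), x up the slope, y along the slot to the left. Slot 48 mm (y) x 17 mm (x), 24 mm deep: tools go in along -z, within 10 deg. The wheel's axis is along x at z = -73 mm.
- star_wheel (a joint): Angle (rad, 0 to 3.55) of the steel star wheel behind the slot; grows as its teeth move to slot_plate's +y (left, as the arrow shows). 10 teeth, 7 mm thick along the motion, tip radius 45, root radius 29 mm; at 0 one tooth points at the slot's middle, others every 0.628 rad. Friction holds it (0.07 N m, 2 N at the teeth). Drives the rod 19 mm a radian, 12 mm a tooth.
- pointer (a point): Point on the pointer: a flat aluminium bar 6 mm wide (y) and 74 mm long that sticks out from the rack rod's end to the robot side, 71 mm up, 3 mm above the gauge's ribs. The point is on the bar's centre line. It moves right as the wheel advances: y = -85 mm in the adjuster's frame at wheel angle 0, less 19 mm a radian.
- gauge_mid (a point): Point midway between the gauge's two ribs, at the pointer's height (71 mm up; x = -40, y = -141 mm in the adjuster's frame). The ribs are aluminium, 5 mm thick, 34 mm long, tops 65 mm above the worktop, inner faces 20 mm apart along y.
- tool_stand: Fixed wooden block 76 x 76 x 68 mm high with a pocket 24 mm (x) by 18 mm (y) through its middle, in which the spoon's blade hangs. Origin at the centre of its underside, z up.
- spoon: Loose adjusting spoon, 153 mm long, about 150 g. Origin at the blade's tip; z runs along it to the handle. Straight steel blade 60 mm long, 12 mm wide (x), 6 mm thick (y); steel flange 38 x 38 x 5 mm above it; then a dark wooden handle 22 x 22 mm, 84 mm long (65 to 149 mm from the tip). In the stand its flange rests on the block, tip 8 mm above the worktop.
- tin: Bystander: round tin 65 mm across, 62 mm high; leave alone. Origin at the centre of its underside.
- elbow: Bystander: dark iron pipe elbow 51 x 51 x 34 mm; leave alone. Origin at the centre of its underside.
- nipple: Bystander: threaded pipe nipple 76 mm long; leave alone. Origin at the centre of its underside.
- punch: Bystander: drift punch 126 mm long; leave alone. Origin at the centre of its underside.
- tape: Bystander: black roll of tape 55 mm across, 19 mm high; leave alone. Origin at the centre of its underside.
Mind the look-alikes: they are no part of the job. There is more than one size of the tool_stand; the one meant has the size given above. There is more than one size of the spoon; the one meant has the size given above.

How it is judged:
By the outcome, as a careful person would: the job done as asked, in the order asked, and still so for the second after the job is handed in, with the robot touching nothing.
It also fails if it takes over 58 s, if anything falls off the work surface, if the arm or the gripper's body presses on something with over 40 N, if the wrist force passes 120 N, or if a joint passes its speed limit or range.

## Robot

A 6-joint arm with a two-finger parallel gripper is mounted at the origin on a cart in front of the work surface, level with it; the furniture and walls round the work are solid. World frame = base frame: x ahead of the robot, y to its left, z up, the work surface at z = 0. Lengths are in mm, angles in rad, forces in N, time in s.
With the tool pointing down it reaches from about 375 to 975 mm from the base axis. Payload 3.8 kg.
Tool frame: the origin (TCP) lies on the centre line of the jaws, within the pads' length; the fingertips stand 22 mm ahead of it and the grasp point (between the pads) lies 3 mm ahead of it; z points along the fingers, y is the line along which they close (so a half turn about z gives the same grasp; the last joint's range is limited). The gripper opens to 85 mm and grips with 20 to 120 N. Pads are 22 mm wide; open, the fingers measure 114 mm over their backs; the gripper's body (76 mm by 85 mm) begins 54 mm behind the grasp point. The pads swing forward as they close: fully open they stand 13 mm farther back than shut.
Start: joints at [1.188, 0.264, 1.604, -0, 1.274, -0.037], TCP at [228.788, 635.039, 253.28] pointing down, gripper open.
Joint ranges: [-2.63, 2.63], [-0.94, 2.18], [0.31, 2.57], [-1.31, 4.45], [0, 2.66], [-2.55, 2.55]. Speed limits (rad/s): [2.57, 2.57, 3.14, 3.14, 3.14, 3.14].

## Interface

Orientations are given as a unit quaternion [x, y, z, w].
In Python, from rig import bot, camera, camera_info gives the robot as it stands.
- The arm moves only by the tool play_rows, never from a script. Its arguments are lists of equal length, an entry for each row: "delta_pos": the shift along the tool's x, y, z in m, a list of three; "turn": the turn, a rotation vector about the tool's x, y, z in rad, a list of three; "claw": the finger opening in m, from 0 to 0.0854. In form: {"delta_pos": [[dx, dy, dz], ...], "turn": [[rx, ry, rz], ...], "claw": [claw, ...]}. A call has 1 to 12 rows; each row is the pose to reach, as a shift and turn from the pose commanded when the call began, along the tool's axes at that moment; what a row does not reach only later rows make up. A row lasts 1/10 s, in which the tool goes at most 50 mm and 8.59 degrees, less where a joint would pass 70% of its speed; a pose out of reach is approached as far as the arm can. A call with a gripper value outside its range is refused whole. The fingers move at their own pace and stop on an object; the grip force is fixed at half the most. Time passes only in rows, so rows that repeat a pose let the fingers close. It gives the time, the measured TCP pose, the force, the opening and the grip force at its end, in the units of the state.
- bot.read_state(): the state, without advancing time (a new reading comes with each control period).
- camera(name): name is "scene" or "side" or "wrist"; returns the picture (420x560x3 uint8, blue, green, red); there is no depth.
- camera_info(name): a dict with "K" (3x3 intrinsics, pixels), "rvec" (rotation vector, rad) and "tvec" (3), from world to camera coordinates, as OpenCV has them. Camera axes: x right, y down, z forward; pixel columns grow to the right and rows downward; lengths in mm; the calibration is good to about 2 mm. A picture is of the moment at which its call begins: read the wrist's pose just before it. camera_info takes no time and is no camera call; for the wrist camera it gives the pose at the moment of the call.
- bot.job_done(): hands the job in; it is judged then, once.
The state is a dict: "clock": time; "qpos": joint angles; "dq": joint speeds; "tau": joint torques, N m; "position": TCP position; "tcp_rot": TCP orientation; "contact_force": force on the tool from outside, world axes, zero at the start; "ft_torque": the same for the moment, N m; "opening": finger opening in mm; "gripper_force": force on a finger pad.
Only numpy, scipy, OpenCV 4.12 (cv2) and the standard library are available. Lean on these libraries where they do the work, as an engineer would, in place of code of your own. Each camera call takes 0.05 s, during which the arm holds its last target. There are 200 camera calls.

## Working session

There is one attempt and no reset: what is moved stays moved. The work goes in short steps, Python scripts to look and compute and a tool call to move; the robot and the scene stay as the last step left them, time stands still between calls to the robot, and variables do not carry over. Pictures are saved under pics/ and viewed, at most 10 in all, crops included, and the job is handed in when it is done.

Besides the shell and the picture viewer there is one more tool, called after "Call:" in YAML: its name, and indented under it one key for each argument. play_rows: Moves the arm, as the interface text tells. Its arguments: {"type":"object","properties":{"delta_pos":{"type":"array"},"turn":{"type":"array"},"claw":{"type":"array"}},"required":["delta_pos","turn","claw"]}

```bash
ls; mkdir -p pics
python3 - <<'E'
from rig import bot,camera,camera_info
import cv2,json
for n in("scene","side"):
    cv2.imwrite(f"pics/{n}0.png",camera(n)); i=camera_info(n); print(n,i)
print(bot.read_state())
E
```

```text
pics
scene {'K': array([[389.11553871,   0.        , 283.29387437],
       [  0.        , 389.11553871, 211.00082767],
       [  0.        ,   0.        ,   1.        ]]), 'rvec': array([ 0.67906736, -2.70246773,  1.0023883 ]), 'tvec': array([499.88487144, 231.6159247 , 994.08827699])}
side {'K': array([[453.93447703,   0.        , 281.53690539],
       [  0.        , 453.93447703, 214.42846945],
       [  0.        ,   0.        ,   1.        ]]), 'rvec': array([ 2.19344751, -0.55104472,  0.27464251]), 'tvec': array([-453.81903503,  286.16644007, 1424.19407015])}
{'clock': 0.1, 'qpos': array([ 1.18809934e+00,  2.64695330e-01,  1.60526436e+00, -6.67390159e-06,
        1.27367478e+00, -3.69169813e-02]), 'dq': array([ 0.00056264, -0.00065211, -0.00190235, -0.0002847 , -0.00194251,
        0.00096323]), 'tau': array([-8.79934269e-04, -5.16710222e+01, -3.68587804e+01, -9.05088041e-05,
        6.42567000e-03,  8.34669805e-06]), 'position': array([228.56113936, 634.4673372 , 252.06011995]), 'tcp_rot': array([ 1.72028928e-01,  9.85091369e-01, -9.99184547e-04, -2.09505774e-04]), 'contact_force': array([-0.53186137,  0.77093927, -0.50836193]), 'ft_torque': array([0.00467079, 0.02352168, 0.00103565]), 'gripper_force': 0.0, 'opening': 85.33979670909441}
```

View pics/scene0.png

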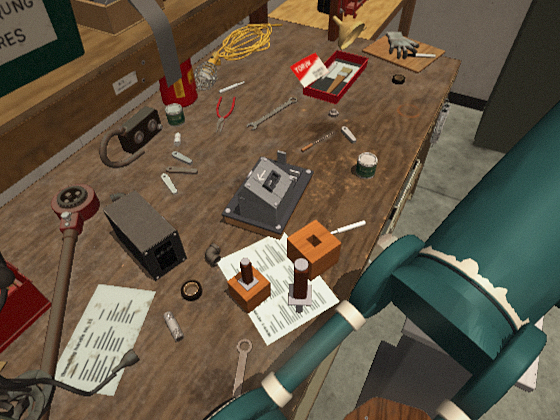

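View pics/side0.png

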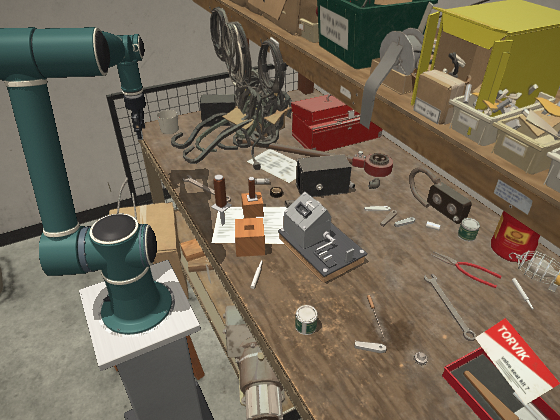

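Run:
```python
import cv2,numpy as np
a=cv2.imread("pics/scene0.png")[130:330,190:390]; b=cv2.imread("pics/side0.png")[160:300,180:380]
a=cv2.resize(a,None,fx=3,fy=3,interpolation=cv2.INTER_CUBIC)
b=cv2.resize(b,None,fx=4,fy=4,interpolation=cv2.INTER_CUBIC)
cv2.imwrite("pics/a.png",a);cv2.imwrite("pics/b.png",b)
```

```text
(no output)
```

View pics/a.png

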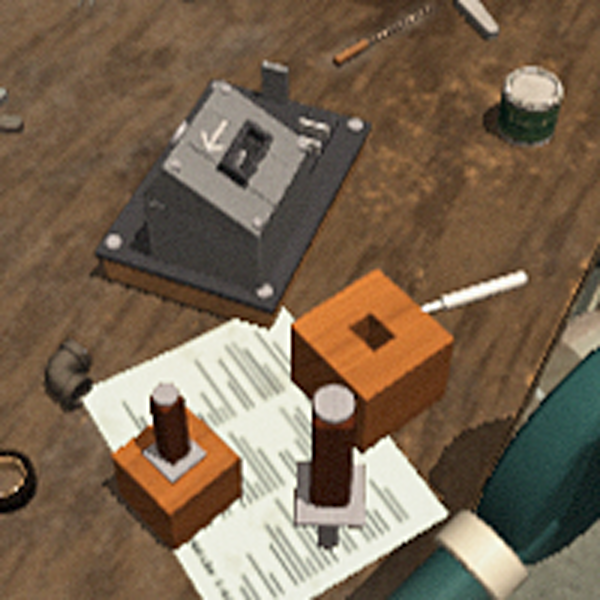

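View pics/b.png

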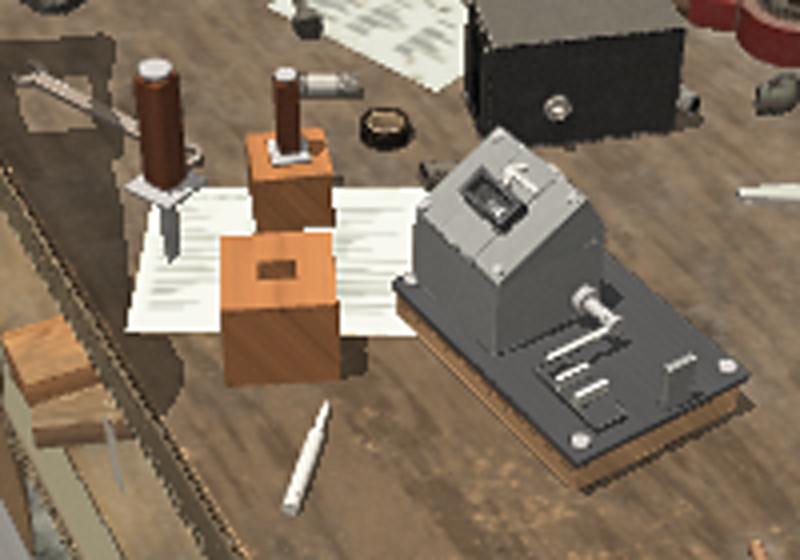

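```bash
cat > h.py <<'E'
import numpy as np,cv2
from rig import bot,camera,camera_info
def cam(i):
    R=cv2.Rodrigues(i["rvec"])[0]; return R,-R.T@i["tvec"],i["K"]
def ray(i,px):
    R,c,K=cam(i); d=R.T@np.linalg.solve(K,[px[0],px[1],1]); return c,d/np.linalg.norm(d)
def onz(i,px,z):
    c,d=ray(i,px); return c+d*(z-c[2])/d[2]
def tri(i,p,j,q):
    c1,d1=ray(i,p);c2,d2=ray(j,q)
    s=np.linalg.lstsq(np.c_[d1,-d2],c2-c1,rcond=None)[0]
    a,b=c1+d1*s[0],c2+d2*s[1]; return (a+b)/2,np.linalg.norm(a-b)
def proj(i,P):
    return cv2.projectPoints(np.float64(P).reshape(-1,3),i["rvec"],i["tvec"],i["K"],None)[0].reshape(-1,2)
E
python3 - <<'E'
from h import *
np.set_printoptions(precision=1,suppress=True)
S,D=camera_info("scene"),camera_info("side")
print(cam(S)[1],cam(D)[1])
A=lambda x,y:(x/3+190-.33,y/3+130-.33); B=lambda x,y:(x/4+180-.4,y/4+160-.4)
for n,a,b in [("small top",(166,392),(287,75)),("big top",(334,402),(155,70)),("big tip",(327,545),(172,258)),("slot",(245,153),(494,200))]:
    print(n,*tri(S,A(*a),D,B(*b)))
# stands
for n,z,ca,cb in [("small",68,[(113,462),(167,415),(241,460),(177,505)],[(247,140),(326,130),(333,172),(252,183)]),("big",68,[(292,345),(377,270),(453,340),(371,395)],[(220,238),(333,233),(340,305),(222,308)])]:
    for cm,L,f in((S,ca,A),(D,cb,B)):
        P=np.array([onz(cm,f(*p),z) for p in L]); print(n,P.mean(0),np.linalg.norm(P-np.roll(P,-1,0),axis=1)); print(P[:,:2].tolist())
print(onz(S,A(177,548),0),onz(D,B(222,383),0))
# plate bolts z~?
for n,a,b in [("bolt",(114,240),(405,280)),("bolt fr",(265,290),(580,440)),("bolt br",(356,124),(728,366)),("face bolt",(222,88),(590,183)),("face bl",(174,163),(500,135)),("ptr end",(308,150),(552,355))]:
    print(n,*tri(S,A(*a),D,B(*b)))
E
```

```text
[206.  651.4 908.3] [  -51.7 -1031.2  1118.1]
small top [526.4 258.4 159.5] 0.8063580755751815
big top [392.4 241.1 218. ] 2.1055379067143454
big tip [392.1 242.    1.5] 2.8757191593654743
slot [601.1   4.6 159.5] 0.3115428309148056
small [524.5 263.4  68. ] [61.2 77.1 64.6 67.5]
[[567.9840960115166, 288.8631256137506], [552.9197503088112, 229.55334187666494], [476.2080198550057, 237.75585251462536], [501.0089696681935, 297.3906211922598]]
small [523.7 255.   68. ] [78.4 68.7 78.2 69.3]
[[498.1419385803446, 297.8117465421674], [573.6970313566814, 276.7397724814384], [549.2553509888595, 212.49958780297993], [473.7940587956157, 232.9074693874154]]
big [434.5  73.1  68. ] [116.9 102.6  95.   85.6]
[[493.855269684226, 115.67547144942034], [464.3376841761026, 2.5309411089589275], [370.3751505283318, 43.79995328406085], [409.48756654085787, 130.34717110589486]]
big [441.8 105.7  68. ] [103.   99.8 102.6  96.4]
[[413.8207733234568, 171.7341067345335], [508.018067976014, 130.06556585644148], [468.93120125675523, 38.291761180758385], [376.48694437154103, 82.8191714177824]]
[503.8 302.9   0. ] [363.8  63.5   0. ]
bolt [628.3  97.9  50.1] 145.53678137362814
bolt fr [ 643.4  -61.3 -111.6] 48.29861722188329
bolt br [ 637.7 -204.6   72.2] 133.34742312511074
face bolt [658.5 -43.6 183.7] 15.122229000760875
face bl [640.   61.3 178.6] 0.6225881316909948
ptr end [ 594.8 -106.1   71.3] 2.956179658037886
```

Run:
```python
from h import *
np.set_printoptions(precision=1,suppress=True)
S,D=camera_info("scene"),camera_info("side")
A=lambda x,y:(x/3+190-.33,y/3+130-.33); B=lambda x,y:(x/4+180-.4,y/4+160-.4)
pr=lambda n,i,p,z:print(n,onz(i,p,z))
for z in(45,53):
  for p in[(98,255),(268,312),(372,125)]: pr("plA",S,A(*p),z)
  for p in[(395,280),(578,465),(748,378)]: pr("plB",D,B(*p),z)
for p in[(258,128),(230,182)]: pr("slotA",S,A(*p),166)
for p in[(475,178),(512,222)]: pr("slotB",D,B(*p),166)
pr("ptrtipB",D,B(552,355),71);pr("ptrrootB",D,B(615,322),71)
pr("rib1",D,B(560,375),65);pr("rib1e",D,B(588,366),65);pr("rib2",D,B(578,393),65);pr("rib2e",D,B(606,383),65)
# wrist camera relative to tool
W=camera_info("wrist");R,c,K=cam(W);st=bot.read_state()
from scipy.spatial.transform import Rotation as Ro
T=Ro.from_quat(st["tcp_rot"]).as_matrix()
print("tool R",T,"cam pos tool",T.T@(c-st["position"]),"cam axes tool",T.T@R.T,K[0])
```

```text
plA [718.7  94.6  45. ]
plA [539.2  78.2  45. ]
plA [ 562.4 -194.9   45. ]
plB [539.8  68.9  45. ]
plB [ 562.5 -202.8   45. ]
plB [ 745.5 -185.2   45. ]
plA [714.   99.8  53. ]
plA [536.1  83.5  53. ]
plA [ 559.1 -187.1   53. ]
plB [535.3  60.7  53. ]
plB [ 557.9 -208.9   53. ]
plB [ 739.6 -191.5   53. ]
slotA [603.4 -23.8 166. ]
slotA [591.7  47.9 166. ]
slotB [597.6  31.6 166. ]
slotB [594.6 -35.3 166. ]
ptrtipB [ 596.8 -105.3   71. ]
ptrrootB [666.8 -95.4  71. ]
rib1 [ 593.4 -124.    65. ]
rib1e [ 620.1 -125.8   65. ]
rib2 [ 595.1 -149.3   65. ]
rib2e [ 622.2 -150.2   65. ]
tool R [[-0.9  0.3 -0. ]
 [ 0.3  0.9 -0. ]
 [ 0.  -0.  -1. ]] cam pos tool [  83.7   -0.7 -121.3] cam axes tool [[-0.  -0.9 -0.3]
 [ 1.   0.  -0. ]
 [ 0.  -0.3  0.9]] [302.1   0.  286.3]
```

```bash
cat >> h.py <<'E'
import json,os
from scipy.spatial.transform import Rotation as Ro
def getc():
    if os.path.exists("cmd.json"):
        j=json.load(open("cmd.json")); return np.array(j[0]),Ro.from_quat(j[1])
    return np.array([228.788,635.039,253.28]),Ro.from_matrix(down(np.pi/2+1.188+.037-.0005))
def down(a):  # tool x at azimuth a, pointing down
    x=np.array([np.cos(a),np.sin(a),0]);z=np.array([0,0,-1.]);return np.c_[x,np.cross(z,x),z]
def plan(P,R=None):
    p,r=getc(); R=r if R is None else Ro.from_matrix(R)
    d=np.round(r.inv().apply(np.array(P)-p)/1000,4); t=np.round((r.inv()*R).as_rotvec(),3)
    n=max(np.linalg.norm(d)/.05,np.degrees(np.linalg.norm(t))/8.59)
    print("d",d.tolist(),"t",t.tolist(),"rows>=%.1f"%n)
    json.dump([(p+r.apply(d*1000)).tolist(),(r*Ro.from_rotvec(t)).as_quat().tolist()],open("cmd.json","w"))
E
python3 - <<'E'
from h import *
p,r=getc();print((r.inv()*Ro.from_quat(bot.read_state()["tcp_rot"])).as_rotvec())
plan([560,150,330],down(np.radians(74.5)))
E
```

```text
[ 2.04067750e-03  6.84585993e-05 -5.18277622e-04]
d [-0.4762, -0.3438, -0.0767] t [0.0, 0.0, 1.495] rows>=11.8
```

Call:
play_rows:
  delta_pos:
    - [-0.4762, -0.3438, -0.0767]
    - [-0.4762, -0.3438, -0.0767]
    - [-0.4762, -0.3438, -0.0767]
    - [-0.4762, -0.3438, -0.0767]
    - [-0.4762, -0.3438, -0.0767]
    - [-0.4762, -0.3438, -0.0767]
    - [-0.4762, -0.3438, -0.0767]
    - [-0.4762, -0.3438, -0.0767]
    - [-0.4762, -0.3438, -0.0767]
    - [-0.4762, -0.3438, -0.0767]
    - [-0.4762, -0.3438, -0.0767]
    - [-0.4762, -0.3438, -0.0767]
  turn:
    - [0, 0, 1.495]
    - [0, 0, 1.495]
    - [0, 0, 1.495]
    - [0, 0, 1.495]
    - [0, 0, 1.495]
    - [0, 0, 1.495]
    - [0, 0, 1.495]
    - [0, 0, 1.495]
    - [0, 0, 1.495]
    - [0, 0, 1.495]
    - [0, 0, 1.495]
    - [0, 0, 1.495]
  claw: [0.0854, 0.0854, 0.0854, 0.0854, 0.0854, 0.0854, 0.0854, 0.0854, 0.0854, 0.0854, 0.0854, 0.0854]

```text
clock: 1.3
position: [561.1, 147.8, 329.9]
tcp_rot: [0.796, 0.605, -0.0, 0.0]
contact_force: [1.1, -0.1, -0.1]
opening: 85.4
gripper_force: 0.0
```

Call:
play_rows:
  delta_pos:
    - [0, 0, 0]
    - [0, 0, 0]
    - [0, 0, 0]
  turn:
    - [0, 0, 0]
    - [0, 0, 0]
    - [0, 0, 0]
  claw: [0.0854, 0.0854, 0.0854]

```text
clock: 1.6
position: [559.5, 150.8, 329.3]
tcp_rot: [0.796, 0.606, -0.001, -0.001]
contact_force: [0.2, -0.3, -0.5]
opening: 85.4
gripper_force: 0.0
```

Run:
```python
from h import *
st=bot.read_state();W=camera_info("wrist");im=camera("wrist")
cv2.imwrite("pics/w0.png",im);json.dump([W[k].tolist() for k in("K","rvec","tvec")],open("w0.json","w"))
cv2.imwrite("pics/w1.png",cv2.resize(im,(784,588),interpolation=cv2.INTER_CUBIC))
print(st["clock"],st["position"],st["tcp_rot"],st["qpos"],getc()[0],getc()[1].as_quat())
```

```text
1.6 [559.52415451 150.77228603 329.27833853] [ 7.95733058e-01  6.05647011e-01 -5.35564694e-04 -5.58985582e-04] [2.19910724e-01 4.62184921e-02 1.71452130e+00 5.78968624e-04
 1.38229294e+00 4.89440260e-01] [560.02764593 150.01819945 329.98      ] [0.79599412 0.60530435 0.         0.        ]
```

View pics/w1.png

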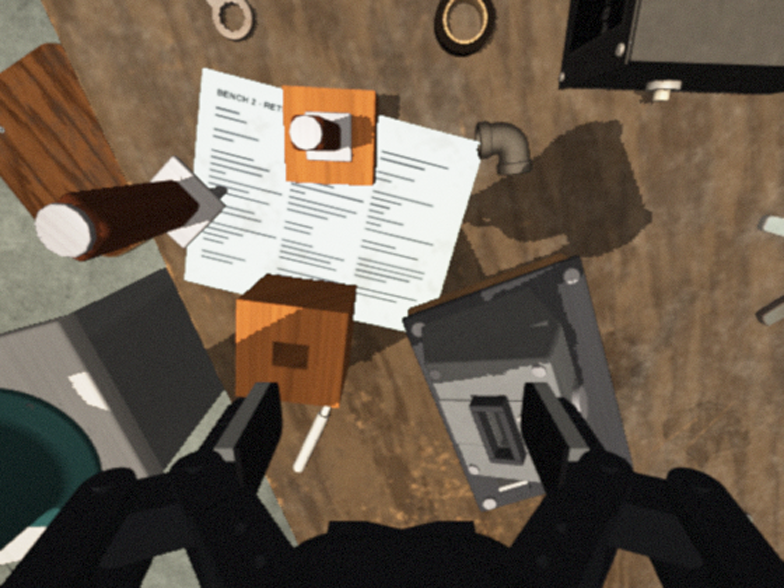

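Run:
```python
from h import *
np.set_printoptions(precision=1,suppress=True)
k=json.load(open("w0.json"));W=dict(zip(("K","rvec","tvec"),map(np.array,k)))
f=lambda p:(p[0]/1.4-.14,p[1]/1.4-.14)
P=np.array([onz(W,f(p),68) for p in[(284,86),(376,91),(376,185),(287,181)]])
print("stand",P.mean(0),P[:,:2].tolist(),np.degrees(np.arctan2(*(P[1]-P[0])[1::-1])),np.degrees(np.arctan2(*(P[2]-P[3])[1::-1])))
P=np.array([onz(W,f(p),73) for p in[(306,113),(350,113),(350,160),(306,160)]]);print("flange",P.mean(0))
print("top",onz(W,f((308,132)),161))
P=np.array([onz(W,f(p),166.2) for p in[(471,403),(497,397),(525,458),(501,465)]])
print("slot",P.mean(0),P[:,:2].tolist())
im=cv2.imread("pics/w0.png");c=im[270:350,320:400];cv2.imwrite("pics/c.png",cv2.resize(c,None,fx=7,fy=7,interpolation=cv2.INTER_CUBIC))
```

```text
stand [528.1 257.3  68. ] [[503.811652095241, 304.7384024225571], [575.1066621115739, 281.1936609576432], [553.8496636957749, 209.71253631124935], [479.8238810336103, 233.6763506494364]] -18.27549059959118 -17.937936106042883
flange [526.7 258.   73. ]
top [528.5 258.  161. ]
slot [601.6   5.8 166.2] [[585.7959305379433, 37.750559431480866], [606.3720956414436, 37.677552163375196], [617.2822357388318, -25.154290554293198], [596.9700205953741, -26.87756893076505]]
```

View pics/c.png

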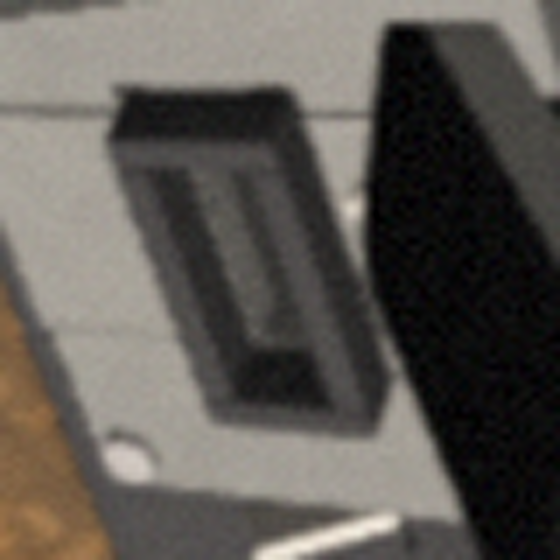

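Run:
```python
from h import *
R=down(np.radians(72.5))
plan([527.7,257.5,240],R);plan([527.7,257.5,122.5],R)
```

```text
d [0.0949, -0.0599, 0.09] t [0.0, 0.0, 0.035] rows>=2.9
d [0.0, 0.0, 0.1175] t [0.0, 0.0, -0.0] rows>=2.3
```

Call:
play_rows:
  delta_pos:
    - [0.035, -0.02, 0.03]
    - [0.07, -0.04, 0.06]
    - [0.0949, -0.0599, 0.09]
    - [0.0949, -0.0599, 0.09]
    - [0.0949, -0.0599, 0.09]
    - [0.0949, -0.0599, 0.09]
  turn:
    - [0, 0, 0.035]
    - [0, 0, 0.035]
    - [0, 0, 0.035]
    - [0, 0, 0.035]
    - [0, 0, 0.035]
    - [0, 0, 0.035]
  claw: [0.07, 0.07, 0.07, 0.07, 0.07, 0.07]

```text
clock: 2.25
position: [528.2, 258.1, 241.2]
tcp_rot: [0.806, 0.592, 0.001, 0.0]
contact_force: [0.7, -0.2, -1.0]
opening: 69.9
gripper_force: 0.0
```

Call:
play_rows:
  delta_pos:
    - [0, 0, 0.03]
    - [0, 0, 0.06]
    - [0, 0, 0.09]
    - [0, 0, 0.1175]
    - [0, 0, 0.1175]
    - [0, 0, 0.1175]
    - [0, 0, 0.1175]
    - [0, 0, 0.1175]
    - [0, 0, 0.1175]
    - [0, 0, 0.1175]
    - [0, 0, 0.1175]
    - [0, 0, 0.1175]
  turn:
    - [0, 0, 0]
    - [0, 0, 0]
    - [0, 0, 0]
    - [0, 0, 0]
    - [0, 0, 0]
    - [0, 0, 0]
    - [0, 0, 0]
    - [0, 0, 0]
    - [0, 0, 0]
    - [0, 0, 0]
    - [0, 0, 0]
    - [0, 0, 0]
  claw: [0.07, 0.07, 0.07, 0.07, 0.05, 0.03, 0.015, 0.015, 0.015, 0.015, 0.015, 0.015]

```text
clock: 3.45
position: [529.7, 258.2, 125.3]
tcp_rot: [0.806, 0.592, 0.002, 0.001]
contact_force: [-0.9, -1.1, 6.6]
opening: 21.7
gripper_force: 61.7
```

Call:
play_rows:
  delta_pos:
    - [0, 0, -0.015]
    - [0, 0, -0.03]
    - [0, 0, -0.05]
    - [0, 0, -0.07]
    - [0, 0, -0.095]
    - [0, 0, -0.12]
    - [0, 0, -0.12]
    - [0, 0, -0.12]
    - [0, 0, -0.12]
  turn:
    - [0, 0, 0]
    - [0, 0, 0]
    - [0, 0, 0]
    - [0, 0, 0]
    - [0, 0, 0]
    - [0, 0, 0]
    - [0, 0, 0]
    - [0, 0, 0]
    - [0, 0, 0]
  claw: [0.015, 0.015, 0.015, 0.015, 0.015, 0.015, 0.015, 0.015, 0.015]

```text
clock: 4.35
position: [526.9, 257.3, 241.0]
tcp_rot: [0.806, 0.592, -0.001, -0.0]
contact_force: [-0.6, -0.6, -1.5]
opening: 21.5
gripper_force: 60.9
```

Run:
```python
from h import *
p,r=getc();p=p+np.array([0,0,120.]);json.dump([p.tolist(),r.as_quat().tolist()],open("cmd.json","w"))
st=bot.read_state();print(st["position"],p,(r.inv()*Ro.from_quat(st["tcp_rot"])).as_rotvec())
W=camera_info("wrist");ims=[]
T=Ro.from_quat(st["tcp_rot"])
tip=st["position"]+T.apply([0,0,117])
for n in("scene","side","wrist"):
    i=camera_info(n);im=camera(n);cv2.imwrite(f"pics/l_{n}.png",im)
    u=proj(i,tip)[0];print(n,u)
    x,y=(np.clip(int(u[k]),32,[560,420][k]-33) for k in(0,1))
    ims.append(cv2.resize(im[y-32:y+32,x-32:x+32],(266,266),interpolation=cv2.INTER_NEAREST))
    if n=="wrist":
        m=im[150:420,140:420];
        cv2.imwrite("pics/lift.png",np.hstack([cv2.resize(np.vstack(ims[:2]),(266,532)),cv2.resize(im[150:420,140:420],(532,532))]))
```

```text
[526.91159307 257.26994557 241.03193565] [527.66430616 257.47346567 242.48      ] [ 0.00180938 -0.00157057 -0.00058103]
scene [246.5768858 268.3678002]
side [251.96775874 186.20164722]
wrist [285.13507502 213.6940917 ]
```

View pics/lift.png

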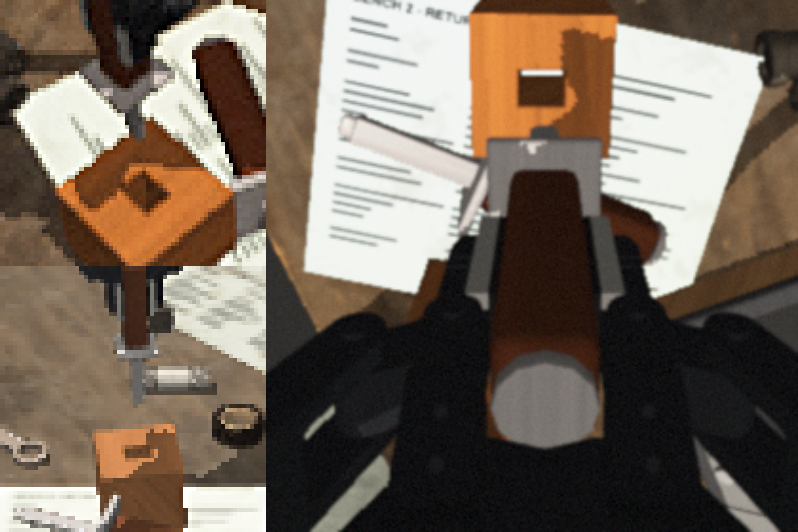

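Run:
```python
import cv2,numpy as np
a=cv2.imread("pics/l_scene.png")[200:350,180:380]; b=cv2.imread("pics/l_side.png")[150:300,170:370]
cv2.imwrite("pics/f.png",np.hstack([cv2.resize(x,(400,300),interpolation=cv2.INTER_CUBIC) for x in(a,b)]))
```

```text
(no output)
```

View pics/f.png

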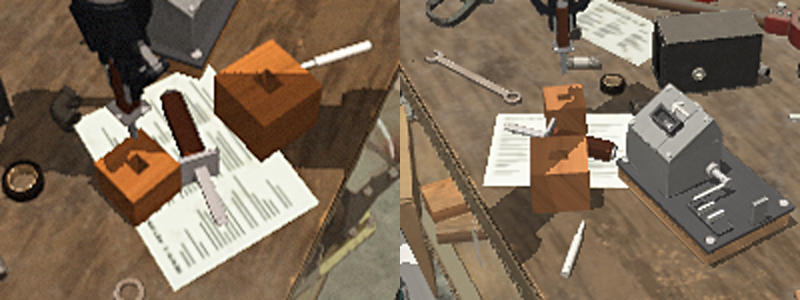

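Run:
```python
from h import *
np.set_printoptions(precision=1,suppress=True)
k=json.load(open("w0.json"));W=dict(zip(("K","rvec","tvec"),map(np.array,k)))
print("if upright: top,tip at",proj(W,[[392,241,218],[392,241,0]])*1.4, "seen top (65,230) tip (225,190)")
S,D=camera_info("scene"),camera_info("side")
a=lambda p:(p[0]/2+180,p[1]/2+200); b=lambda p:((p[0]-400)/2+170,p[1]/2+150)
print("tip",tri(S,a((218,225)),D,b((505,125))),"top",onz(S,a((172,95)),20),onz(D,b((615,148)),20))
print("flange",onz(S,a((198,160)),15))
# pocket in small stand
w=camera_info("wrist");f=lambda p:(140+(p[0]-266)/1.9,150+p[1]/1.97)
P=[onz(w,f(p),68) for p in[(519,69),(564,69),(564,105),(519,105)]];print("pocket",np.mean(P,0),np.array(P)[:,:2].tolist())
```

```text
if upright: top,tip at [[ 63.1 230.1]
 [221.6 192.6]] seen top (65,230) tip (225,190)
tip (array([405.4, 270. ,  33.2]), np.float64(1.805492305237818)) top [557.5 121.2  20. ] [565.9 124.6  20. ]
flange [476.8 192.7  15. ]
pocket [526.6 258.2  68. ] [[518.2243523728008, 270.8360841925694], [540.7817964745839, 263.7483621456971], [535.2487855856754, 245.43694122347898], [512.2170160497278, 252.670016675534]]
```

```bash
cat >> h.py <<'E'
a=np.radians(5.1);S0=np.array([600.5,4.8,166.2])
ca,sa,c3,s3=np.cos(a),np.sin(a),np.cos(np.pi/6),np.sin(np.pi/6)
XS=np.array([c3*ca,c3*sa,s3]);YS=np.array([-sa,ca,0]);ZS=np.array([-s3*ca,-s3*sa,c3])
RS=np.c_[YS,XS,-ZS]
L=117.;OX=0.;OY=0.
def slot(sx,sy,sz,**k):  # TCP for tip at slot coords
    return S0+XS*(sx-OY)+YS*(sy-OX)+ZS*(sz+L)
def where(st):
    return np.array([XS,YS,ZS])@(st["position"]+Ro.from_quat(st["tcp_rot"]).apply([OX,OY,L])-S0)
E
python3 - <<'E'
from h import *
np.set_printoptions(precision=2,suppress=True)
st=bot.read_state();w=camera_info("wrist");T=Ro.from_quat(st["tcp_rot"])
f=lambda p:(140+(p[0]-266)/1.9,150+p[1]/1.97)
def plane(p,h):
    c,d=ray(w,p);c=T.inv().apply(c-st["position"]);d=T.inv().apply(d);return c+d*(h-c[2])/d[2]
print("handle top",plane(f((545,400)),-36),plane(f((489,400)),-36),plane(f((600,400)),-36))
print("flange far edge(top,+x)",plane(f((488,141)),52),plane(f((603,141)),52),"tip",plane(f((530,130)),117),plane(f((556,130)),117))
k=json.load(open("w0.json"));W=dict(zip(("K","rvec","tvec"),map(np.array,k)))
for p in[(148,165),(245,170),(330,408),(235,400),(240,285)]:print("open",onz(W,(320+p[0]/7-.43,270+p[1]/7-.43),166.2))
plan([530,120,330],RS);plan(slot(0,-25,30),RS)
E
```

```text
handle top [  1.31   1.31 -36.  ] [  1.31  -9.2  -36.  ] [  1.31  11.63 -36.  ]
flange far edge(top,+x) [ 17.82 -16.94  52.  ] [17.82 20.21 52.  ] tip [ -2.03  -5.01 117.  ] [ -2.03   6.46 117.  ]
open [589.   29.7 166.2]
open [603.5   24.76 166.2 ]
open [608.05 -23.86 166.2 ]
open [593.34 -18.15 166.2 ]
open [598.52   3.76 166.2 ]
d [-0.1304, 0.0436, -0.0875] t [-0.517, 0.103, -0.385] rows>=4.4
d [-0.146, -0.0299, 0.0249] t [0.0, 0.0, -0.0] rows>=3.0
```

Call:
play_rows:
  delta_pos:
    - [-0.015, 0.005, -0.04]
    - [-0.05, 0.015, -0.07]
    - [-0.08, 0.025, -0.0875]
    - [-0.1304, 0.0436, -0.0875]
    - [-0.1304, 0.0436, -0.0875]
    - [-0.1304, 0.0436, -0.0875]
    - [-0.1304, 0.0436, -0.0875]
    - [-0.1304, 0.0436, -0.0875]
  turn:
    - [-0.517, 0.103, -0.385]
    - [-0.517, 0.103, -0.385]
    - [-0.517, 0.103, -0.385]
    - [-0.517, 0.103, -0.385]
    - [-0.517, 0.103, -0.385]
    - [-0.517, 0.103, -0.385]
    - [-0.517, 0.103, -0.385]
    - [-0.517, 0.103, -0.385]
  claw: [0.015, 0.015, 0.015, 0.015, 0.015, 0.015, 0.015, 0.015]

```text
clock: 5.3
position: [530.9, 121.1, 330.2]
tcp_rot: [0.652, 0.713, 0.191, 0.174]
contact_force: [0.4, 0.1, -0.9]
opening: 21.4
gripper_force: 60.8
```

Call:
play_rows:
  delta_pos:
    - [-0.04, -0.008, 0.006]
    - [-0.08, -0.016, 0.012]
    - [-0.12, -0.024, 0.018]
    - [-0.146, -0.0299, 0.0249]
    - [-0.146, -0.0299, 0.0249]
    - [-0.146, -0.0299, 0.0249]
    - [-0.146, -0.0299, 0.0249]
    - [-0.146, -0.0299, 0.0249]
  turn:
    - [0, 0, 0]
    - [0, 0, 0]
    - [0, 0, 0]
    - [0, 0, 0]
    - [0, 0, 0]
    - [0, 0, 0]
    - [0, 0, 0]
    - [0, 0, 0]
  claw: [0.015, 0.015, 0.015, 0.015, 0.015, 0.015, 0.015, 0.015]

```text
clock: 6.1
position: [530.5, -25.1, 294.1]
tcp_rot: [0.651, 0.713, 0.191, 0.175]
contact_force: [-0.8, 0.3, -1.7]
opening: 21.5
gripper_force: 60.8
```

Run:
```python
from h import *
st=bot.read_state();print(st["clock"],st["position"],where(st),(Ro.from_matrix(RS).inv()*Ro.from_quat(st["tcp_rot"])).as_rotvec(),st["contact_force"],st["qpos"])
w=camera_info("wrist");im=camera("wrist");cv2.imwrite("pics/h.png",im);json.dump([w[k].tolist() for k in("K","rvec","tvec")],open("h.json","w"))
print(proj(w,[S0,S0+24*YS+8.5*XS,S0+24*YS-8.5*XS,S0-24*YS+8.5*XS,S0-24*YS-8.5*XS]))
T=Ro.from_quat(st["tcp_rot"]);print("tip",proj(w,st["position"]+T.apply([0,0,117])))
cv2.imwrite("pics/h4.png",cv2.resize(im[80:260,200:400],(800,720),interpolation=cv2.INTER_CUBIC)[:600])
```

```text
6.1 [530.4642819  -25.07774013 294.1262511 ] [  1.33922414 -23.4128327   29.99468538] [-0.00076022  0.00103209 -0.00209916] [-0.83865096  0.27375144 -1.65045023] [-0.17530795 -0.3479796   2.19735582  0.18624257  0.79200069 -0.36385806]
[[283.73194181 178.00379464]
 [293.41056383 151.14447693]
 [274.02252485 151.10324494]
 [292.89604586 203.39352067]
 [274.59514631 203.35947986]]
tip [[285.09674087 213.47732278]]
```

View pics/h4.png

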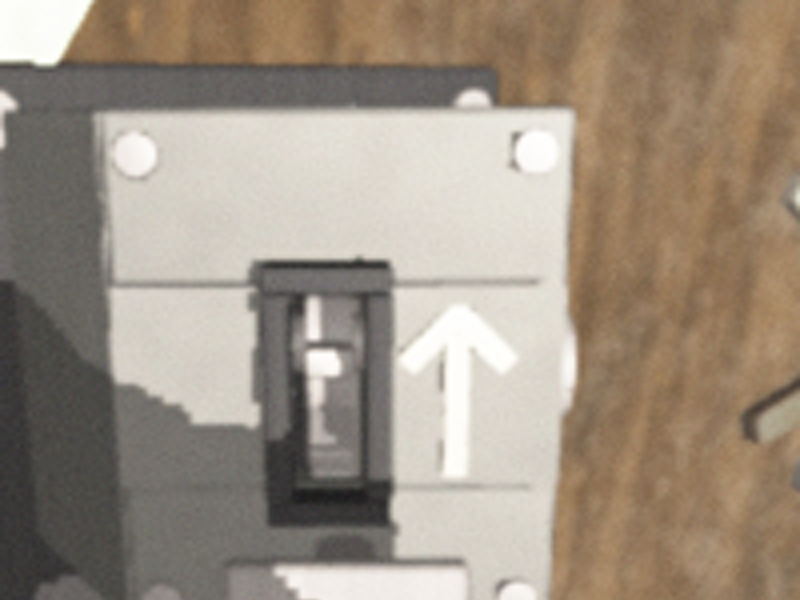

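```bash
sed -i 's/^L=117.;OX=0.;OY=0./S0=S0-1.1*XS\nL=117.;OX=0.;OY=1.0/' h.py
python3 - <<'E'
from h import *
np.set_printoptions(precision=1,suppress=True)
k=json.load(open("h.json"));W=dict(zip(("K","rvec","tvec"),map(np.array,k)))
M=np.array([XS,YS,ZS])
def pl(p,z):
    c,d=ray(W,(200+p[0]/4-.4,80+p[1]/4-.4));c=M@(c-S0);d=M@d;return c+d*(z-c[2])/d[2]
for p in[(322,345),(322,375),(322,360)]:print("tooth",pl(p,-28),pl(p,-30))
for p in[(328,293),(332,488),(292,390),(369,390)]:print("mouth",pl(p,0))
print("tip",pl((345,550),30))
st=bot.read_state();print("tip now",where(st))
# pointer from side camera at full res
im=camera("side");D=camera_info("side")
def adj(x,y,z):return S0-73*ZS+np.array([ca*x-sa*y,sa*x+ca*y,z-103])
print("adj origin",adj(0,0,0))
for y in(-95,-100,-105,-110,-115):
    q=proj(D,[adj(x,y,71) for x in range(-25,5,3)]);print(y,[int(im[int(round(v)),int(round(u))].mean()) for u,v in q])
q=proj(D,[adj(-40,-128.5,65),adj(-40,-153.5,65)]);print(q)
E
```

```text
tooth [ -2.7   5.9 -28. ] [ -2.7   5.5 -30. ]
tooth [ -2.7  -1.6 -28. ] [ -2.7  -2.  -30. ]
tooth [ -2.7   2.2 -28. ] [ -2.7   1.8 -30. ]
mouth [-0.8 22.5  0. ]
mouth [  0.  -22.3   0. ]
mouth [-8.9  0.8  0. ]
mouth [8.4 0.8 0. ]
tip [  3.1 -26.6  30. ]
tip now [  3.3 -23.5  30. ]
adj origin [635.9   8.   -0.6]
-95 [96, 96, 95, 97, 97, 97, 95, 55, 55, 56]
-100 [89, 89, 94, 92, 92, 96, 93, 93, 99, 47]
-105 [108, 184, 107, 182, 182, 107, 181, 181, 249, 162]
-110 [255, 162, 252, 252, 164, 253, 167, 167, 254, 188]
-115 [39, 93, 92, 92, 95, 90, 90, 156, 74, 50]
[[323.1 252. ]
 [327.7 256.4]]
```

Call:
play_rows:
  delta_pos:
    - [0.0065, -0.0016, 0]
    - [0.013, -0.0033, 0]
    - [0.013, -0.0033, 0]
    - [0.013, -0.0033, 0]
    - [0.013, -0.0033, 0]
  turn:
    - [0, 0, 0]
    - [0, 0, 0]
    - [0, 0, 0]
    - [0, 0, 0]
    - [0, 0, 0]
  claw: [0.015, 0.015, 0.015, 0.015, 0.015]

```text
clock: 6.7
position: [525.9, -13.7, 291.9]
tcp_rot: [0.652, 0.713, 0.191, 0.175]
contact_force: [-0.4, -0.1, -0.4]
opening: 21.6
gripper_force: 60.8
```

Run:
```python
from h import *
st=bot.read_state();print(where(st),st["contact_force"])
w=camera_info("wrist");im=camera("wrist");cv2.imwrite("pics/h5.png",im)
T=Ro.from_quat(st["tcp_rot"]);print(proj(w,st["position"]+T.apply([OX,OY,L])),proj(w,S0))
# row profiles across the slot at mouth, mid y
for y in(18,10,4):
    q=proj(w,[S0+y*YS+x*XS for x in range(-13,14)])
    g=cv2.cvtColor(im,cv2.COLOR_BGR2GRAY).astype(np.float32)
    print(y,cv2.remap(g,q[:,0].astype(np.float32).reshape(1,-1),q[:,1].astype(np.float32).reshape(1,-1),1).astype(int).tolist())
```

```text
[ -0.75670044 -11.79752141  29.88281785] [-0.39295112 -0.09496566 -0.44945483]
[[286.30087493 213.48095196]] [[287.11429332 190.46788515]]
18 [[89, 91, 91, 85, 79, 98, 114, 158, 203, 202, 150, 122, 119, 120, 125, 122, 116, 107, 104, 96, 70, 64, 87, 94, 95, 98, 122]]
10 [[91, 94, 93, 78, 84, 107, 123, 170, 217, 233, 236, 235, 234, 218, 175, 147, 126, 114, 109, 101, 79, 67, 85, 92, 94, 97, 119]]
4 [[91, 94, 93, 77, 52, 48, 67, 123, 183, 202, 188, 143, 122, 122, 118, 112, 113, 104, 84, 63, 51, 62, 89, 92, 96, 100, 119]]
```

Call:
play_rows:
  delta_pos:
    - [0.0005, 0, 0.012]
    - [0.001, 0, 0.024]
    - [0.001, 0, 0.034]
    - [0.001, 0, 0.042]
    - [0.001, 0, 0.05]
    - [0.001, 0, 0.05]
  turn:
    - [0, 0, 0]
    - [0, 0, 0]
    - [0, 0, 0]
    - [0, 0, 0]
    - [0, 0, 0]
    - [0, 0, 0]
  claw: [0.015, 0.015, 0.015, 0.015, 0.015, 0.015]

```text
clock: 7.35
position: [550.3, -10.4, 246.5]
tcp_rot: [0.652, 0.713, 0.19, 0.174]
contact_force: [0.4, -0.2, -1.8]
opening: 21.3
gripper_force: 60.8
```

Run:
```python
from h import *
st=bot.read_state();print(where(st),np.array([XS,YS,ZS])@st["contact_force"])
```

```text
[ -2.51358379 -10.6357936  -21.78886588] [-0.5450832  -0.24495025 -1.7102624 ]
```

Call:
play_rows:
  delta_pos:
    - [0, 0.001, 0.006]
    - [0, 0.001, 0.013]
    - [0, 0.001, 0.019]
    - [0, 0.001, 0.019]
    - [0.004, 0.001, 0.019]
    - [0.008, 0.001, 0.019]
    - [0.012, 0.001, 0.019]
    - [0.012, 0.001, 0.019]
  turn:
    - [0, 0, 0]
    - [0, 0, 0]
    - [0, 0, 0]
    - [0, 0, 0]
    - [0, 0, 0]
    - [0, 0, 0]
    - [0, 0, 0]
    - [0, 0, 0]
  claw: [0.015, 0.015, 0.015, 0.015, 0.015, 0.015, 0.015, 0.015]

```text
clock: 8.15
position: [560.0, 2.7, 232.9]
tcp_rot: [0.652, 0.713, 0.191, 0.175]
contact_force: [0.2, -2.7, -2.4]
opening: 21.6
gripper_force: 60.7
```

```bash
cat >> h.py <<'E'
def adj(x,y,z):return S0-73*ZS+np.array([ca*x-sa*y,sa*x+ca*y,z-103])
def rep():
    st=bot.read_state();print(st["clock"],where(st).round(1),(np.array([XS,YS,ZS])@st["contact_force"]).round(1))
    g=cv2.cvtColor(camera("side"),cv2.COLOR_BGR2GRAY).astype(np.float32);D=camera_info("side")
    ys=np.arange(-100,-165,-1.);A=[]
    for x in range(-30,-4,2):
        q=proj(D,[adj(x,y,71) for y in ys]).astype(np.float32);A.append(cv2.remap(g,q[:,:1],q[:,1:],1)[:,0])
    m=np.mean(A,0);print([(int(y),int(v)) for y,v in zip(ys,m) if v>125])
E
python3 -c "from h import *;rep()"
```

```text
8.15 [  0.4   1.5 -39. ] [-1.2 -2.7 -2. ]
[(-106, 144), (-107, 171), (-108, 197), (-109, 219), (-110, 232), (-111, 232), (-112, 215), (-113, 189), (-114, 160), (-115, 129)]
```

Call:
play_rows:
  delta_pos:
    - [0.004, 0, 0.001]
    - [0.008, 0, 0.002]
    - [0.012, 0, 0.002]
    - [0.0155, 0, 0.002]
    - [0.0155, 0, 0.002]
  turn:
    - [0, 0, 0]
    - [0, 0, 0]
    - [0, 0, 0]
    - [0, 0, 0]
    - [0, 0, 0]
  claw: [0.015, 0.015, 0.015, 0.015, 0.015]

```text
clock: 8.7
position: [559.6, 18.5, 230.9]
tcp_rot: [0.652, 0.713, 0.191, 0.175]
contact_force: [-1.3, -1.3, -0.3]
opening: 21.3
gripper_force: 61.0
```

```bash
python3 -c "from h import *;rep()"
```

```text
8.7 [  0.2  17.4 -41.2] [-1.4 -1.2  0.5]
[(-115, 128), (-116, 152), (-117, 179), (-118, 207), (-119, 226), (-120, 231), (-121, 219), (-122, 194), (-123, 160), (-124, 129)]
```

Call:
play_rows:
  delta_pos:
    - [-0.004, 0, 0]
    - [-0.006, 0, -0.01]
    - [-0.006, 0, -0.02]
    - [-0.017, 0, -0.021]
    - [-0.028, 0, -0.021]
    - [-0.028, 0, -0.021]
    - [-0.028, 0, -0.01]
    - [-0.028, 0, 0]
    - [-0.028, 0, 0]
    - [-0.022, 0, 0]
    - [-0.015, 0, 0]
    - [-0.015, 0, 0]
  turn:
    - [0, 0, 0]
    - [0, 0, 0]
    - [0, 0, 0]
    - [0, 0, 0]
    - [0, 0, 0]
    - [0, 0, 0]
    - [0, 0, 0]
    - [0, 0, 0]
    - [0, 0, 0]
    - [0, 0, 0]
    - [0, 0, 0]
    - [0, 0, 0]
  claw: [0.015, 0.015, 0.015, 0.015, 0.015, 0.015, 0.015, 0.015, 0.015, 0.015, 0.015, 0.015]

```text
clock: 9.95
position: [560.8, 3.8, 230.8]
tcp_rot: [0.651, 0.713, 0.191, 0.175]
contact_force: [-0.4, -1.5, -1.7]
opening: 21.4
gripper_force: 60.8
```

```bash
python3 -c "from h import *;rep()"
```

```text
9.95 [  0.    2.6 -41.2] [-1.3 -1.4 -1.2]
[(-119, 129), (-120, 154), (-121, 183), (-122, 209), (-123, 227), (-124, 230), (-125, 220), (-126, 199), (-127, 174), (-128, 150), (-129, 130)]
```

Working; finish stroke 2, then return and start stroke 3.

Call:
play_rows:
  delta_pos:
    - [0.005, 0, 0]
    - [0.01, 0, 0]
    - [0.0148, 0, 0]
    - [0.0148, 0, 0]
    - [0.0148, 0, 0]
  turn:
    - [0, 0, 0]
    - [0, 0, 0]
    - [0, 0, 0]
    - [0, 0, 0]
    - [0, 0, 0]
  claw: [0.015, 0.015, 0.015, 0.015, 0.015]

```text
clock: 10.5
position: [559.8, 18.2, 231.3]
tcp_rot: [0.652, 0.713, 0.191, 0.175]
contact_force: [-0.8, -0.1, 1.1]
opening: 21.4
gripper_force: 61.0
```

```bash
python3 -c "from h import *;rep()"
```

```text
10.5 [  0.7  17.1 -40.9] [-0.1 -0.   1.3]
[(-127, 137), (-128, 164), (-129, 193), (-130, 216), (-131, 230), (-132, 229), (-133, 210), (-134, 184), (-135, 155), (-136, 131)]
```

Call:
play_rows:
  delta_pos:
    - [-0.004, 0, 0]
    - [-0.006, 0, -0.01]
    - [-0.006, 0, -0.02]
    - [-0.017, 0, -0.021]
    - [-0.028, 0, -0.021]
    - [-0.028, 0, -0.021]
    - [-0.028, 0, -0.01]
    - [-0.028, 0, 0]
    - [-0.028, 0, 0]
    - [-0.022, 0, 0]
    - [-0.015, 0, 0]
    - [-0.015, 0, 0]
  turn:
    - [0, 0, 0]
    - [0, 0, 0]
    - [0, 0, 0]
    - [0, 0, 0]
    - [0, 0, 0]
    - [0, 0, 0]
    - [0, 0, 0]
    - [0, 0, 0]
    - [0, 0, 0]
    - [0, 0, 0]
    - [0, 0, 0]
    - [0, 0, 0]
  claw: [0.015, 0.015, 0.015, 0.015, 0.015, 0.015, 0.015, 0.015, 0.015, 0.015, 0.015, 0.015]

```text
clock: 11.75
position: [560.8, 3.6, 230.8]
tcp_rot: [0.651, 0.713, 0.191, 0.175]
contact_force: [-0.7, -1.6, -1.9]
opening: 20.9
gripper_force: 60.8
```

```bash
python3 -c "from h import *;rep()"
```

```text
11.75 [  0.    2.4 -41.2] [-1.6 -1.6 -1.2]
[(-131, 146), (-132, 172), (-133, 200), (-134, 223), (-135, 235), (-136, 231), (-137, 215), (-138, 187), (-139, 155), (-140, 126)]
```

Call:
play_rows:
  delta_pos:
    - [0.004, 0, 0]
    - [0.008, 0, 0]
    - [0.0112, 0, 0]
    - [0.0112, 0, 0]
    - [0.0112, 0, 0]
  turn:
    - [0, 0, 0]
    - [0, 0, 0]
    - [0, 0, 0]
    - [0, 0, 0]
    - [0, 0, 0]
  claw: [0.015, 0.015, 0.015, 0.015, 0.015]

```text
clock: 12.3
position: [560.1, 14.2, 231.3]
tcp_rot: [0.652, 0.713, 0.191, 0.175]
contact_force: [-0.4, -1.5, 0.2]
opening: 21.1
gripper_force: 61.0
```

```bash
cat >> h.py <<'E'
def ribs():
    g=cv2.cvtColor(camera("side"),cv2.COLOR_BGR2GRAY).astype(np.float32);D=camera_info("side");ys=np.arange(-115,-170,-1.)
    for z,xs in((65,range(-52,-27,3)),(71,range(-52,-27,3)),(71,range(-20,5,3))):
        m=np.mean([(lambda q:cv2.remap(g,q[:,:1],q[:,1:],1)[:,0])(proj(D,[adj(x,y,z) for y in ys]).astype(np.float32)) for x in xs],0)
        print(z,[(int(y),int(v)) for y,v in zip(ys,m) if v>125])
E
python3 -c "from h import *;rep();ribs()"
```

```text
12.3 [  0.7  13.  -40.9] [-0.3 -1.4  0.4]
[(-136, 130), (-137, 152), (-138, 180), (-139, 207), (-140, 228), (-141, 235), (-142, 229), (-143, 208), (-144, 177), (-145, 145)]
65 [(-125, 139), (-126, 167), (-127, 194), (-128, 217), (-129, 222), (-130, 214), (-131, 192), (-132, 173), (-133, 173), (-134, 181), (-135, 198), (-136, 215), (-137, 216), (-138, 210), (-139, 192), (-140, 168), (-141, 143), (-149, 131), (-150, 159), (-151, 188), (-152, 213), (-153, 231), (-154, 229), (-155, 213), (-156, 182), (-157, 154), (-158, 131)]
71 [(-130, 141), (-131, 165), (-132, 189), (-133, 205), (-134, 209), (-135, 197), (-136, 186), (-137, 179), (-138, 180), (-139, 196), (-140, 216), (-141, 230), (-142, 232), (-143, 220), (-144, 196), (-145, 168), (-146, 138), (-154, 138), (-155, 161), (-156, 190), (-157, 212), (-158, 220), (-159, 215), (-160, 192), (-161, 163), (-162, 134)]
71 [(-136, 128), (-137, 154), (-138, 183), (-139, 211), (-140, 228), (-141, 237), (-142, 224), (-143, 203), (-144, 172), (-145, 140)]
```

Call:
play_rows:
  delta_pos:
    - [-0.003, 0, 0]
    - [-0.004, 0, -0.008]
    - [-0.004, 0, -0.02]
    - [-0.004, 0, -0.035]
    - [-0.004, 0, -0.055]
    - [-0.004, 0, -0.08]
    - [-0.004, 0, -0.105]
    - [-0.004, 0, -0.105]
    - [-0.004, 0, -0.105]
  turn:
    - [0, 0, 0]
    - [0, 0, 0]
    - [0, 0, 0]
    - [0, 0, 0]
    - [0, 0, 0]
    - [0, 0, 0]
    - [0, 0, 0]
    - [0, 0, 0]
    - [0, 0, 0]
  claw: [0.015, 0.015, 0.015, 0.015, 0.015, 0.015, 0.015, 0.015, 0.015]

```text
clock: 13.3
position: [508.1, 5.1, 323.0]
tcp_rot: [0.652, 0.712, 0.192, 0.176]
contact_force: [0.3, 0.7, -2.7]
opening: 21.2
gripper_force: 61.0
```

Run:
```python
from h import *
rep();ribs()
st=bot.read_state();json.dump([st["position"].tolist(),st["tcp_rot"].tolist()],open("cmd.json","w"))
R=down(np.radians(72.5))
plan([528,150,300],R);plan([527.2,257.6,245],R)
```

```text
13.3 [ 1.1  8.4 64.8] [-1.1  0.7 -2.5]
[(-136, 129), (-137, 152), (-138, 180), (-139, 207), (-140, 228), (-141, 235), (-142, 228), (-143, 207), (-144, 176), (-145, 143)]
65 [(-125, 139), (-126, 166), (-127, 193), (-128, 216), (-129, 221), (-130, 214), (-131, 192), (-132, 172), (-133, 172), (-134, 181), (-135, 197), (-136, 214), (-137, 215), (-138, 208), (-139, 191), (-140, 167), (-141, 141), (-149, 130), (-150, 158), (-151, 187), (-152, 213), (-153, 231), (-154, 228), (-155, 212), (-156, 182), (-157, 154), (-158, 130)]
71 [(-130, 140), (-131, 164), (-132, 188), (-133, 204), (-134, 208), (-135, 197), (-136, 185), (-137, 178), (-138, 180), (-139, 196), (-140, 215), (-141, 229), (-142, 231), (-143, 219), (-144, 195), (-145, 166), (-146, 136), (-154, 137), (-155, 160), (-156, 189), (-157, 211), (-158, 220), (-159, 215), (-160, 192), (-161, 162), (-162, 133)]
71 [(-136, 126), (-137, 153), (-138, 182), (-139, 211), (-140, 228), (-141, 237), (-142, 223), (-143, 202), (-144, 171), (-145, 139)]
d [0.1424, 0.0186, 0.0344] t [0.515, -0.103, 0.385] rows>=4.3
d [0.1024, -0.0331, 0.055] t [0.0, -0.0, 0.0] rows>=2.4
```

Call:
play_rows:
  delta_pos:
    - [0.04, 0.005, 0.0]
    - [0.08, 0.01, 0.01]
    - [0.12, 0.015, 0.02]
    - [0.1424, 0.0186, 0.0344]
    - [0.1424, 0.0186, 0.0344]
    - [0.1424, 0.0186, 0.0344]
    - [0.1424, 0.0186, 0.0344]
    - [0.1424, 0.0186, 0.0344]
  turn:
    - [0.515, -0.103, 0.385]
    - [0.515, -0.103, 0.385]
    - [0.515, -0.103, 0.385]
    - [0.515, -0.103, 0.385]
    - [0.515, -0.103, 0.385]
    - [0.515, -0.103, 0.385]
    - [0.515, -0.103, 0.385]
    - [0.515, -0.103, 0.385]
  claw: [0.015, 0.015, 0.015, 0.015, 0.015, 0.015, 0.015, 0.015]

```text
clock: 14.2
position: [527.9, 149.4, 300.7]
tcp_rot: [0.806, 0.592, 0.001, 0.001]
contact_force: [-0.9, -0.0, -1.2]
opening: 21.4
gripper_force: 60.8
```

Call:
play_rows:
  delta_pos:
    - [0.035, -0.011, 0.02]
    - [0.07, -0.022, 0.04]
    - [0.1024, -0.0331, 0.055]
    - [0.1024, -0.0331, 0.055]
    - [0.1024, -0.0331, 0.055]
    - [0.1024, -0.0331, 0.055]
    - [0.1024, -0.0331, 0.055]
  turn:
    - [0, 0, 0]
    - [0, 0, 0]
    - [0, 0, 0]
    - [0, 0, 0]
    - [0, 0, 0]
    - [0, 0, 0]
    - [0, 0, 0]
  claw: [0.015, 0.015, 0.015, 0.015, 0.015, 0.015, 0.015]

```text
clock: 14.9
position: [528.3, 256.6, 247.6]
tcp_rot: [0.807, 0.591, 0.002, 0.001]
contact_force: [0.6, -0.0, -1.9]
opening: 21.0
gripper_force: 60.7
```

Run:
```python
from h import *
st=bot.read_state();print(st["clock"],st["position"],(Ro.from_matrix(down(np.radians(72.5))).inv()*Ro.from_quat(st["tcp_rot"])).as_rotvec())
# stand top-face mask from scene: where is the stand now?
for n in("scene","side"):
    i=camera_info(n);im=camera(n);h=cv2.cvtColor(im,cv2.COLOR_BGR2HSV)
    m=cv2.inRange(h,(5,140,80),(18,255,255));u=proj(i,[528,258,40])[0].astype(int)
    k,l,s,c=cv2.connectedComponentsWithStats(m)
    print(n,[(s[j].tolist()) for j in range(1,k) if s[j,4]>100 and np.linalg.norm(c[j]-u)<60])
    o=cv2.inRange(cv2.cvtColor(cv2.imread(f"pics/l_{n}.png"),cv2.COLOR_BGR2HSV),(5,140,80),(18,255,255));k,l,s,c=cv2.connectedComponentsWithStats(o)
    print(" before",[(s[j].tolist()) for j in range(1,k) if s[j,4]>100 and np.linalg.norm(c[j]-u)<60])
    cv2.imwrite(f"pics/r_{n}.png",im)
```

```text
14.9 [528.27814785 256.56367879 247.6449499 ] [-0.00402384  0.00171569  0.00089133]
scene [[227, 264, 44, 48, 1071]]
 before [[227, 264, 44, 48, 1065]]
side [[235, 192, 40, 64, 1552]]
 before [[235, 192, 30, 65, 1524]]
```

Call:
play_rows:
  delta_pos:
    - [0.0005, -0.001, 0.025]
    - [0.0005, -0.001, 0.05]
    - [0.0005, -0.001, 0.065]
    - [0.0005, -0.001, 0.075]
    - [0.0005, -0.001, 0.085]
    - [0.0005, -0.001, 0.085]
  turn:
    - [0, 0, 0]
    - [0, 0, 0]
    - [0, 0, 0]
    - [0, 0, 0]
    - [0, 0, 0]
    - [0, 0, 0]
  claw: [0.015, 0.015, 0.015, 0.015, 0.015, 0.015]

```text
clock: 15.6
position: [526.6, 258.0, 160.1]
tcp_rot: [0.806, 0.591, -0.0, 0.0]
contact_force: [-0.6, 0.1, -1.7]
opening: 21.4
gripper_force: 60.7
```

Call:
play_rows:
  delta_pos:
    - [0, 0, 0.01]
    - [0, 0, 0.02]
    - [0, 0, 0.03]
    - [0, 0, 0.035]
    - [0, 0, 0.0375]
    - [0, 0, 0.0375]
    - [0, 0, 0.0375]
  turn:
    - [0, 0, 0]
    - [0, 0, 0]
    - [0, 0, 0]
    - [0, 0, 0]
    - [0, 0, 0]
    - [0, 0, 0]
    - [0, 0, 0]
  claw: [0.015, 0.015, 0.015, 0.015, 0.015, 0.015, 0.015]

```text
clock: 16.3
position: [526.9, 258.2, 125.3]
tcp_rot: [0.806, 0.592, 0.0, 0.001]
contact_force: [-5.2, -2.9, 9.0]
opening: 21.2
gripper_force: 62.0
```

Call:
play_rows:
  delta_pos:
    - [0, 0, 0]
    - [0, 0, 0]
    - [0, 0, 0]
    - [0, 0, 0]
    - [0, 0, 0]
    - [0, 0, -0.02]
    - [0, 0, -0.05]
    - [0, 0, -0.09]
    - [0, 0, -0.13]
    - [0, 0, -0.17]
    - [0, 0, -0.17]
    - [0, 0, -0.17]
  turn:
    - [0, 0, 0]
    - [0, 0, 0]
    - [0, 0, 0]
    - [0, 0, 0]
    - [0, 0, 0]
    - [0, 0, 0]
    - [0, 0, 0]
    - [0, 0, 0]
    - [0, 0, 0]
    - [0, 0, 0]
    - [0, 0, 0]
    - [0, 0, 0]
  claw: [0.03, 0.045, 0.06, 0.07, 0.07, 0.07, 0.07, 0.07, 0.07, 0.07, 0.07, 0.07]

```text
clock: 17.5
position: [527.6, 258.7, 295.4]
tcp_rot: [0.806, 0.591, 0.002, 0.001]
contact_force: [-0.7, 0.3, -0.1]
opening: 69.9
gripper_force: 0.0
```

Run:
```python
from h import *
st=bot.read_state();json.dump([st["position"].tolist(),st["tcp_rot"].tolist()],open("cmd.json","w"))
print(st["clock"],st["position"],st["qpos"])
im=camera("wrist");w=camera_info("wrist");json.dump([w[k].tolist() for k in("K","rvec","tvec")],open("e.json","w"))
cv2.imwrite("pics/e_w.png",im)
print("spoon top expected",proj(w,[[527.5,258,161],[527.5,258,73]]))
s=camera("scene")[200:350,180:380]
cv2.imwrite("pics/e.png",np.hstack([cv2.resize(im[:,:],(480,360)),cv2.resize(s,(320,360))]))
```

```text
17.5 [527.62811663 258.73377837 295.43784002] [ 4.14061720e-01  7.26587859e-02  1.74791715e+00 -9.89716417e-04
  1.31584161e+00  7.19341511e-01]
spoon top expected [[285.71346773 208.0015655 ]
 [285.70093679 184.10686479]]
```

View pics/e.png

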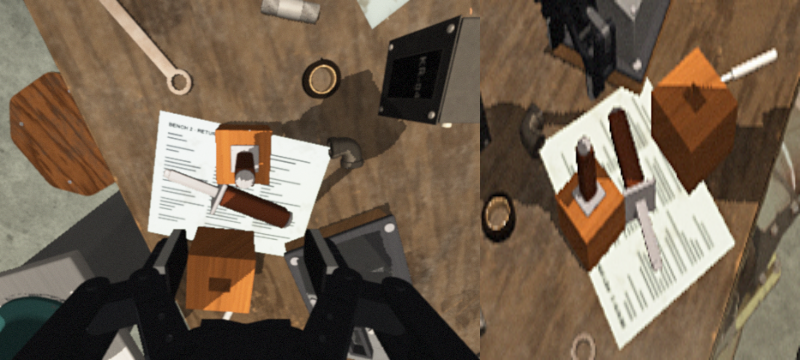

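```bash
python3 -c "
from rig import bot
print(bot.job_done())"
```

```text
the job is handed in; nothing more can be done
None
```

The star wheel is advanced so the pointer stands midway between the gauge ribs, the spoon is back upright and fully down in its stand, and the job is handed in (17.5 s on the clock). However, the larger look-alike spoon, which had been standing free on its tip, toppled between about 1.6 and 4.4 s while I was grasping and lifting. I saw no sign of contact but can't rule it out, and I left it lying there.

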